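# Snap the stand's shelf down and stand the salt shaker on it

### The job

Tip the raised shelf of the little condiment stand down past its snap point, so that it springs to its lower stop; then stand the salt shaker upright in the ring on that shelf and let go. The stand is delicate and its shelf can be at any height: feel your way, never press on the stand, or press the shaker on it, with 20 N or more, set the shaker down rather than dropping it, and leave the other things where they are.

Things in the scene. Friction and masses are not known exactly. Their poses are not given: they have to be found in the camera images.
- stand: Condiment stand fixed to the worktop. Origin on the worktop (z=0), plumb under the ring of the lowered shelf. z up; the shelf reaches out from its hinge to -x; post at +x. Dark foot 190x120 mm, 12 high, x -60 to +130 mm. Post 16 mm thick at x=+92, cap 172 mm high. A black collar on the post carries the hinge; its height is set differently each time and it does not slip in use.
- hinge_plumb (a point): Point of the stand on the worktop plumb under the shelf's hinge axis (68 mm to +x of the stand's origin; the axis runs along the stand's y). The hinge axis is 85 to 150 mm above this point: its HEIGHT IS NOT MEASURED and must be felt (or seen).
- shelf_flap (a joint): Shelf angle, rad: 0 = raised, upper stop, 0.75 above level, free end up and to the stand's -x; 0.75 = level, on its rigid lower stop. Bistable spring: resists a finger on the tongue with about 5 N at the upper stop, falling to none at the snap point near 0.54; then it jumps to the lower stop. The tongue 118 mm out is 80 mm above its final level when raised, about 25 mm at the snap.
- seat_plumb (a point): Point on the worktop plumb under the lowered shelf's ring (= stand origin). Shelf: aluminium plate 6 mm thick, hinge axis in its mid-plane, 72 mm wide from 8 to 124 mm out from the hinge, then a bare tongue 46 mm wide to 145 mm out; push there from above, 118 mm out, square to the plate. Ring on its upper face, 68 mm out: 48 mm inner, 54 mm outer diameter, 8 mm high; its floor is the plate.
- salt_shaker: Glass salt shaker with a black cap, a cylinder 41 mm in diameter and 85 mm high, about 0.11 kg, standing upright. Origin: centre of its underside; z up along its axis. Grasp round the body. Gripped, it meets the shelf hard: the blow at 15 mm/s is already 15 to 25 N, so touch down at about 5 mm/s.
- table_mug: Bystander: mug with handle, 78 x 116 x 101 mm; origin at the centre of its outline's underside.
- matchbox: Bystander: matchbox 36 x 53 x 15 mm; origin at the centre of its underside.
- teaspoon: Bystander: teaspoon 132 x 27 x 13 mm lying along its x; origin at the centre of its underside.
- capsule: Bystander: coffee capsule 37 mm in diameter, 27 mm high; origin at the centre of its underside.
- lighter: Bystander: long gas lighter 24 x 181 x 17 mm lying along its y; origin at the centre of its underside.
Things that resemble listed ones, but are neither listed nor needed, are in the scene too. Leave any blue or pink look-alike of the salt_shaker alone.

How it is judged:
On the way:
1. the shelf has sprung down to its lower stop (value of joint shelf_flap above 0.72 rad), for 0.2 s.
At the end, for the whole second after the job is handed in: the shelf is down (joint above 0.72 rad); the salt shaker stands in the ring on it: resting on the stand, its foot within 7 mm of the ring's axis and above 75 mm, upright within 0.07 rad, at rest and released (value of joint shelf_flap above 0.72 rad and horizontal distance between salt_shaker and seat_plumb below 0.007 m and height (world z) of salt_shaker above 0.075 m and angle between salt_shaker's own z axis and vertical below 0.07 rad and linear speed of salt_shaker below 0.02 m/s and contact force between salt_shaker and stand above 0.3 N); the robot touches nothing.
It fails at once if the robot loads the stand or its shelf with 20 N or more (contact force between any of the fingers, the arm and stand above 20 N).
It fails at once if the salt shaker is pressed on the stand (20 N or more) (contact force between salt_shaker and stand above 20 N).
It fails at once if the salt shaker is dropped: over 0.4 m/s with no finger on it (linear speed of salt_shaker above 0.4 m/s and contact force between the fingers and salt_shaker below 0.1 N).
It fails at once if the mug, matchbox, teaspoon, capsule or lighter is moved by more than 30 mm (distance of any of table_mug, matchbox, teaspoon, capsule, lighter from where it was at the start of the episode above 0.03 m).
It also fails if it takes over 72 s, if anything falls off the work surface, if the arm or the gripper's body presses on something with over 40 N, if the wrist force passes 120 N, or if a joint passes its speed limit or range.

### The arm

A 7-joint arm with a two-finger parallel gripper is mounted at the origin on a cart in front of the work surface, level with it; the furniture and walls round the work are solid. World frame = base frame: x ahead of the robot, y to its left, z up, the work surface at z = 0. Lengths are in m, angles in rad, forces in N, time in s.
With the tool pointing down it reaches from about 0.4 to 0.85 m from the base axis. Payload 10.4 kg.
Tool frame: the origin (TCP) lies at the centre of the arm's flange, where the gripper is bolted on; the fingertips stand r.tip_extent ahead of it and the grasp point (between the pads) lies 164 mm ahead of it (r.tip_extent is the distance from the TCP to the fingertips, in m); z points along the fingers, y is the line along which they close (so a half turn about z gives the same grasp; the last joint's range is limited). The gripper opens to 87 mm and grips with 3 to 60 N. Pads are 19 mm wide; open, the fingers measure 117 mm over their backs; the gripper's body (75 mm by 190 mm) begins 51 mm behind the grasp point.
Start: joints at [-1.141, 0.332, -0.065, 1.46, 0.022, 1.35, -0.088], TCP at [0.273, 0.562, 0.405] pointing down, gripper open.
Joint ranges: [-2.6, 2.6], [-0.5, 2.12], [-1.47, 1.34], [0.16, 2.42], [-1.27, 4.41], [0.06, 2.06], [-2.6, 2.6]. Speed limits (rad/s): [2.22, 2.22, 2.79, 2.79, 3.14, 3.14, 3.14].

### API

Orientations are given as a 3x3 rotation matrix whose columns are the frame's x, y, z axes.
In Python, from cell import r gives the robot as it stands.
- The arm moves only by the tool arm_command, never from a script. Its argument "commands" is a list of rows, each a list of 3 entries, a list of its own where there are three numbers: the opening, from 0 (shut) to 1 (fully open), then the shift along the tool's x, y, z in mm, then the turn, a rotation vector about the tool's x, y, z in rad. In form: [[grip, [tx, ty, tz], [rx, ry, rz]], ...]. A call has exactly 5 rows; each row is the pose to reach, as a shift and turn from the pose commanded when the call began, along the tool's axes at that moment; what a row does not reach only later rows make up. A row lasts 1/10 s, in which the tool goes at most 50 mm and 8.59 degrees, less where a joint would pass 70% of its speed; a pose out of reach is approached as far as the arm can. A call with a gripper value outside its range is refused whole. The fingers move at their own pace and stop on an object; "force" is the grip in N (left out, the last holds). Time passes only in rows, so rows that repeat a pose let the fingers close, or fill a call up. It gives the time, the measured TCP pose, the force, the opening and the grip force at its end, in the units of the state.
- r.read_state(): the state, without advancing time (a new reading comes with each control period).
- r.get_image(name): name is "scene" or "top" or "wrist"; returns (picture, depth): 420x560x3 uint8, red, green, blue; 420x560 float32, m along the optical axis (not along the pixel's ray), 0 where there is no reading.
- r.get_calibration(name): a dict with "K" (3x3 intrinsics, pixels), "rvec" (rotation vector, rad) and "tvec" (3), from world to camera coordinates, as OpenCV has them. Camera axes: x right, y down, z forward; pixel columns grow to the right and rows downward; lengths in m; the calibration is good to about 2 mm. A picture is of the moment at which its call begins: read the wrist's pose just before it. get_calibration takes no time and is no camera call; for the wrist camera it gives the pose at the moment of the call.
- r.sign_off(): hands the job in; it is judged then, once.
The state is a dict: "clock": time; "qpos": joint angles; "joint_vel": joint speeds; "tau": joint torques, N m; "ee_pos": TCP position; "eef_rot": TCP orientation; "ft_force": force on the tool from outside, world axes, zero at the start; "moment": the same for the moment, N m; "width": finger opening in m; "gripper_force": force on a finger pad.
Only numpy, scipy, OpenCV 4.12 (cv2) and the standard library are available. Lean on these libraries where they do the work, as an engineer would, in place of code of your own. Each camera call takes 0.05 s, during which the arm holds its last target. There are 200 camera calls.

## Working session

There is one attempt and no reset: what is moved stays moved. The work goes in short steps, Python scripts to look and compute and a tool call to move; the robot and the scene stay as the last step left them, time stands still between calls to the robot, and variables do not carry over. Pictures are saved under pics/ and viewed, at most 10 in all, crops included, and the job is handed in when it is done.

Besides the shell and the picture viewer there is one more tool, called after "Call:" as name([rows], argument=value, ...), one row to a line, values as JSON. arm_command: Moves the arm, as the interface text tells. Its arguments: {"type":"object","properties":{"commands":{"type":"array","items":{"type":"array"}},"force":{"type":"number"}},"required":["commands"]}

```bash
mkdir -p pics; ls; cat > h.py <<'E'
from cell import r
import numpy as np, cv2
def cam(n):
    c=r.get_calibration(n); R=cv2.Rodrigues(np.array(c['rvec'],float))[0]
    return np.array(c['K']),R,np.array(c['tvec'],float).ravel()
def cloud(d,c):
    K,R,t=c; v,u=np.indices(d.shape)
    p=np.stack([(u-K[0,2])/K[0,0]*d,(v-K[1,2])/K[1,1]*d,d],-1)
    return (p-t)@R
def ray(c,u,v,z):
    K,R,t=c; o=-R.T@t; w=R.T@np.linalg.inv(K)@np.array([u,v,1.])
    return o+w*(z-o[2])/w[2]
def proj(c,P):
    K,R,t=c; q=K@(R@np.array(P,float)+t); return q[:2]/q[2]
E
python3 - <<'E'
from h import *
for n in ("scene","top"):
    c=cam(n); im,d=r.get_image(n); np.savez(n+'.npz',im=im,d=d); cv2.imwrite(f'pics/{n}0.png',im[:,:,::-1])
    print(n,-c[1].T@c[2])
s=r.read_state(); print(s['clock'],s['ee_pos'],s['eef_rot'],s['ft_force'],s['width'],r.tip_extent)
E
```

```text
pics
scene [-0.22583728  0.74216153  1.18971176]
top [0.3059412  0.0666266  1.07914774]
0.1 [0.27338283 0.56191711 0.40402816] [[-8.99237599e-01  4.37460289e-01 -4.85850598e-04]
 [ 4.37460552e-01  8.99236822e-01 -1.18468843e-03]
 [-8.13593975e-05 -1.27785685e-03 -9.99999180e-01]] [-0.13005475  0.15938419 -1.2213822 ] 0.08728110731577064 0.1822
```

View pics/scene0.png

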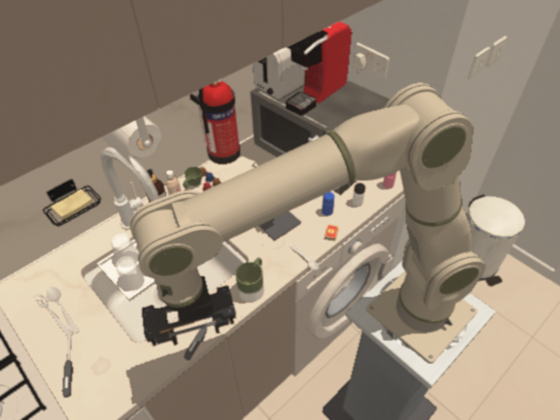

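View pics/top0.png

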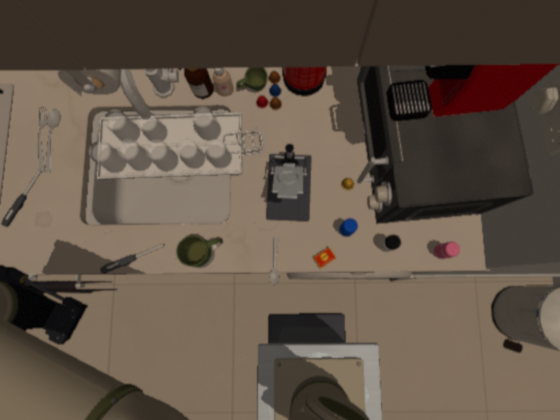

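The scene view shows the blue shaker at (328,204), the black-capped glass one at (358,194) and the pink one at (390,180). The mug is at (250,280), the matchbox at (331,232) and the spoon at (303,255). In the top view the stand foot is at (289,187) with its post at (289,153) and its shelf pointing down the image. The shaker candidates there are blue (348,227), black cap on glass (392,242) and pink (448,250). The black-capped one fits the description. I'll confirm it in an enlarged crop and measure.

```bash
python3 - <<'E'
from h import *
z=np.load('top.npz'); im,d=z['im'],z['d']; c=cam('top'); P=cloud(d,c)
s=np.load('scene.npz'); 
a=cv2.resize(im[130:270,240:460],None,fx=3.4,fy=3.4,interpolation=cv2.INTER_CUBIC)
cv2.imwrite('pics/crop1.png',a[:,:,::-1])
# foot
ok=(d>0)
def box(u0,u1,v0,v1,zl,zh):
    m=np.zeros(d.shape,bool); m[v0:v1,u0:u1]=1
    return m&ok&(P[...,2]>zl)&(P[...,2]<zh)
m=box(255,325,140,230,.006,.02)&(im.sum(-1)<240)
pts=P[m]; rr=cv2.minAreaRect(pts[:,:2].astype(np.float32)*1000); print('foot',m.sum(),rr,np.median(pts[:,2]))
m=box(255,325,140,230,.05,.3); q=P[m]; vs,us=np.nonzero(m)
for zl in np.arange(.05,.25,.01):
    k=(q[:,2]>=zl)&(q[:,2]<zl+.01)
    if k.sum(): print(round(zl,2),k.sum(),np.round(q[k].min(0),3),np.round(q[k].max(0),3))
m=box(375,410,225,260,.07,.1); q=P[m]; print('shaker',len(q),q.min(0),q.max(0),cv2.minEnclosingCircle(q[:,:2].astype(np.float32)),np.median(q[:,2]))
for n,b in dict(blue=(335,362,215,240),match=(310,340,245,270),pink=(430,465,235,265),spoon=(268,282,235,285),mug=(175,225,230,270)).items():
    m=box(*b,.006,.2);q=P[m];print(n,np.round(q.min(0),3),np.round(q.max(0),3))
E
```

```text
foot 1559 ((574.0634765625, 72.87377166748047), (122.15251159667969, 188.91082763671875), 87.1927490234375) 0.012610161748913438
0.05 1 [0.628 0.061 0.055] [0.628 0.061 0.055]
0.06 2 [0.625 0.063 0.064] [0.626 0.074 0.066]
0.08 1 [0.618 0.069 0.088] [0.618 0.069 0.088]
0.09 15 [0.612 0.03  0.092] [0.633 0.097 0.1  ]
0.1 121 [0.6   0.025 0.1  ] [0.633 0.113 0.11 ]
0.11 193 [0.589 0.025 0.11 ] [0.639 0.112 0.12 ]
0.12 107 [0.573 0.026 0.12 ] [0.634 0.112 0.13 ]
0.13 85 [0.568 0.027 0.13 ] [0.627 0.114 0.14 ]
0.14 126 [0.558 0.037 0.14 ] [0.63  0.106 0.15 ]
0.15 79 [0.548 0.038 0.15 ] [0.626 0.108 0.16 ]
0.16 101 [0.538 0.038 0.16 ] [0.638 0.107 0.17 ]
0.17 193 [0.525 0.038 0.17 ] [0.639 0.107 0.18 ]
0.18 123 [0.513 0.039 0.18 ] [0.531 0.109 0.19 ]
0.19 86 [0.499 0.041 0.19 ] [0.521 0.109 0.2  ]
0.2 54 [0.499 0.053 0.2  ] [0.507 0.097 0.205]
shaker 194 [ 0.39106319 -0.21117961  0.07004809] [ 0.42692526 -0.17461594  0.08912187] ((0.40946704149246216, -0.19367648661136627), 0.01968790590763092) 0.08443122484369686
blue [ 0.432 -0.104  0.006] [ 0.469 -0.066  0.091]
match [ 0.347 -0.055  0.01 ] [0.403 0.006 0.02 ]
pink [ 0.37  -0.358  0.007] [ 0.41 -0.32  0.09]
spoon [0.306 0.099 0.006] [0.436 0.126 0.017]
mug [0.351 0.243 0.006] [0.449 0.376 0.105]
```

View pics/crop1.png

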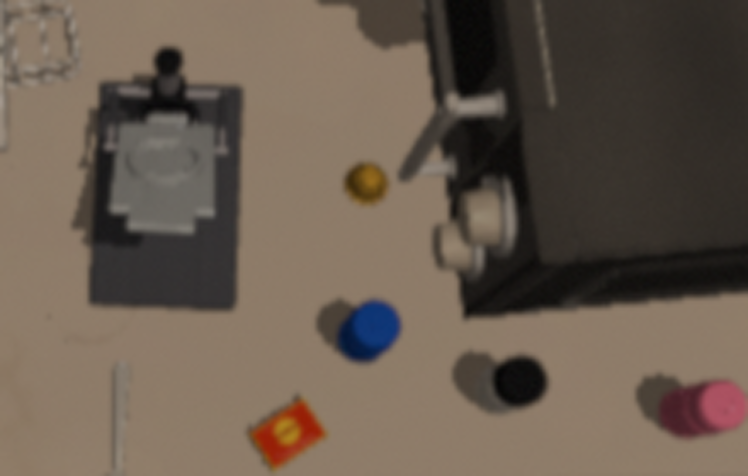

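The crop confirms it: the black-capped glass shaker is at crop (519,380), clearly different from the blue (375,325) and pink (720,405) ones. Next I'll get the hinge height and the clearances.

```bash
python3 - <<'E'
from h import *
z=np.load('top.npz'); im,d=z['im'],z['d']; c=cam('top'); P=cloud(d,c); ok=d>0
yaw=np.radians(-2.8); O=np.array([.5390,.0746]); ex=np.array([np.cos(yaw),np.sin(yaw)]); ey=np.array([-ex[1],ex[0]])
S=np.stack([(P[...,:2]-O)@ex,(P[...,:2]-O)@ey,P[...,2]],-1)*1000
m=ok&(S[...,0]<40)&(S[...,0]>-60)&(abs(S[...,1])<33)&(S[...,2]>60)&(S[...,2]<230)
X=S[m]; A=np.c_[X[:,0],X[:,1],np.ones(len(X))]
w=np.ones(len(X),bool)
for _ in range(5):
    k=np.linalg.lstsq(A[w],X[w,2],rcond=None)[0]; e=X[:,2]-A@k; w=abs(e)<3
print('slope',k,np.degrees(np.arctan(k[0])),w.sum())
h=X[w,2]-(3-.682*(X[w,0]-68))/.732
print('h',np.median(h),h.std(), 'y mid of shelf',X[w,1].min(),X[w,1].max(),'xmin',X[w,0].min())
# cap
m=ok&(abs(S[...,0]-92)<14)&(abs(S[...,1])<20)&(S[...,2]>155); print('cap',S[m].min(0),S[m].max(0))
W=P[ok]
for y in np.arange(-.35,.65,.05):
    row=[]
    for x in np.arange(.3,.75,.05):
        k=(W[:,0]>=x)&(W[:,0]<x+.05)&(W[:,1]>=y)&(W[:,1]<y+.05); row.append(f"{W[k,2].max():.2f}" if k.any() else '--')
    print(f"{y:.2f}",*row)
E
```

```text
slope [-9.17388568e-01 -2.78160922e-04  1.70148517e+02] -42.532914899099445 530
h 102.62229106147637 1.2584302575919164 y mid of shelf -32.12993537445644 32.877783861858546 xmin -38.547343220408145
cap [ 79.98661059 -11.75628049 155.17418625] [100.50099359   7.84787065 176.00689781]
-0.35 0.00 0.09 0.09 0.26 0.26 0.26 0.58 0.46 --
-0.30 0.01 0.01 0.01 0.26 0.26 0.26 0.66 0.47 0.35
-0.25 0.01 0.09 0.09 0.26 0.26 0.26 0.70 0.47 0.29
-0.20 0.01 0.09 0.09 0.26 0.26 0.26 0.70 0.48 0.28
-0.15 0.01 0.01 0.08 0.19 0.20 0.23 0.70 0.26 0.28
-0.10 0.01 0.02 0.09 0.09 0.01 0.03 0.70 0.01 0.01
-0.05 0.02 0.02 0.02 0.01 0.01 0.01 0.70 0.01 0.01
-0.00 0.00 0.02 0.01 0.02 0.19 0.17 0.70 0.02 0.01
0.05 0.01 0.01 0.01 0.20 0.21 0.17 0.70 0.02 0.01
0.10 0.01 0.02 0.01 0.02 0.19 0.16 0.70 0.04 0.04
0.15 0.00 0.01 0.01 0.01 0.01 0.01 0.70 0.11 0.11
0.20 0.00 0.01 0.09 0.01 0.01 0.01 0.71 0.11 0.07
0.25 0.00 0.10 0.10 0.01 -0.22 -0.22 0.71 0.11 0.12
0.30 0.00 0.10 0.10 0.01 -0.22 -0.22 0.71 0.11 0.12
0.35 0.00 0.10 0.10 0.01 -0.22 -0.22 0.71 0.49 0.35
0.40 0.01 0.02 0.02 0.01 -0.22 0.04 0.67 0.46 0.35
0.45 0.01 0.02 0.01 0.01 -0.22 0.04 0.60 0.12 0.12
0.50 0.45 0.02 0.01 0.01 -0.22 0.04 0.12 0.13 0.12
0.55 0.42 0.02 0.01 0.01 -0.21 0.04 0.13 0.12 0.04
0.60 0.34 0.01 0.01 0.01 -0.06 0.02 0.04 -0.19 0.04
```

Call:
arm_command([
  [0,[-36,-26,-6],[0,0,-0.08]],
  [0,[-72,-53,-12],[0,0,-0.16]],
  [0,[-108,-79,-18],[0,0,-0.24]],
  [0,[-144,-106,-24],[0,0,-0.32]],
  [0,[-180,-132,-30],[0,0,-0.4]],
], force=20)

```text
clock: 0.6
ee_pos: [0.3781, 0.3627, 0.4347]
eef_rot: [[-0.999, 0.05, -0.0], [0.05, 0.999, -0.0], [0.0, -0.0, -1.0]]
ft_force: [0.8, 0.1, -0.5]
width: 0.055
gripper_force: 0.0
```

```bash
cat > go.py <<'E'
from h import *
import sys
# TCP target (world m) -> shift in tool mm
s=r.read_state(); R=np.array(s['eef_rot']); p=np.array(s['ee_pos'])
print('t',s['clock'],'p',np.round(p,4),'yaw y',np.degrees(np.arctan2(R[1,1],R[0,1])),'tilt',R[:,2].round(4),'F',np.round(s['ft_force'],2),'w',round(s['width'],4),'q',np.round(s['qpos'],2))
if len(sys.argv)>3: print('shift',np.round(R.T@(np.array(sys.argv[1:4],float)-p)*1000,1))
E
python3 go.py .530 .075 .432
```

```text
t 0.6 p [0.3781 0.3627 0.4347] yaw y 87.16021355949914 tilt [-3.e-04 -2.e-04 -1.e+00] F [ 0.76  0.11 -0.52] w 0.055 q [-0.86  0.09  0.01  1.68 -0.    1.36  0.67]
shift [-166.  -279.8    2.7]
```

Call:
arm_command([
  [0,[-24,-40,0],[0,0,0]],
  [0,[-48,-80,0],[0,0,0]],
  [0,[-72,-120,0],[0,0,0]],
  [0,[-96,-160,0],[0,0,0]],
  [0,[-120,-200,0],[0,0,0]],
])

```text
clock: 1.1
ee_pos: [0.4872, 0.1566, 0.4347]
eef_rot: [[-0.999, 0.053, -0.0], [0.053, 0.999, 0.0], [0.0, 0.0, -1.0]]
ft_force: [0.6, -0.6, -0.9]
width: 0.0149
gripper_force: 0.0
```

Call:
arm_command([
  [0,[-23,-40,0],[0,0,0]],
  [0,[-46,-80,0],[0,0,0]],
  [0,[-46,-80,10],[0,0,0]],
  [0,[-46,-80,25],[0,0,0]],
  [0,[-46,-80,40],[0,0,0]],
])

```text
clock: 1.6
ee_pos: [0.5285, 0.0761, 0.3939]
eef_rot: [[-0.999, 0.053, -0.0], [0.053, 0.999, 0.0], [0.0, 0.0, -1.0]]
ft_force: [0.8, -0.2, -0.3]
width: 0.0002
gripper_force: 0.0
```

```bash
python3 go.py .530 .075 .3674
```

```text
t 1.6 p [0.5285 0.0761 0.3939] yaw y 86.94058455457625 tilt [-4.e-04  1.e-04 -1.e+00] F [ 0.8  -0.25 -0.27] w 0.0002 q [-0.51  0.13  0.31  1.73 -0.04  1.28  1.33]
shift [-1.6 -1.  26.5]
```

Call:
arm_command([
  [0,[0,0,5],[0,0,0]],
  [0,[0,0,10],[0,0,0]],
  [0,[0,0,13],[0,0,0]],
  [0,[0,0,16],[0,0,0]],
  [0,[0,0,18],[0,0,0]],
])

```text
clock: 2.1
ee_pos: [0.5286, 0.0763, 0.3769]
eef_rot: [[-0.999, 0.053, 0.0], [0.053, 0.999, 0.0], [-0.0, 0.0, -1.0]]
ft_force: [0.1, -0.3, -0.0]
width: 0.0004
gripper_force: 0.0
```

Call:
arm_command([
  [0,[0,0,1],[0,0,0]],
  [0,[0,0,2],[0,0,0]],
  [0,[0,0,3],[0,0,0]],
  [0,[0,0,4],[0,0,0]],
  [0,[0,0,5],[0,0,0]],
])

```text
clock: 2.6
ee_pos: [0.5286, 0.0762, 0.3718]
eef_rot: [[-0.999, 0.053, 0.0], [0.053, 0.999, 0.0], [-0.0, 0.0, -1.0]]
ft_force: [0.4, -0.3, 2.1]
width: 0.0007
gripper_force: 0.9
```

Call:
arm_command([
  [0,[0,0,1],[0,0,0]],
  [0,[0,0,2],[0,0,0]],
  [0,[0,0,3],[0,0,0]],
  [0,[0,0,4],[0,0,0]],
  [0,[0,0,5],[0,0,0]],
])

```text
clock: 3.1
ee_pos: [0.5289, 0.0762, 0.3677]
eef_rot: [[-0.999, 0.053, 0.002], [0.053, 0.999, 0.001], [-0.002, 0.001, -1.0]]
ft_force: [1.6, 0.1, 7.2]
width: 0.0001
gripper_force: 2.7
```

Call:
arm_command([
  [0,[1,0,1],[0,0,0]],
  [0,[2,0,2.5],[0,0,0]],
  [0,[3,0,4],[0,0,0]],
  [0,[4.5,0,5.5],[0,0,0]],
  [0,[5.5,0,7],[0,0,0]],
])

```text
clock: 3.6
ee_pos: [0.5233, 0.0765, 0.3605]
eef_rot: [[-0.999, 0.053, 0.002], [0.053, 0.999, 0.001], [-0.002, 0.001, -1.0]]
ft_force: [-0.4, 0.5, 5.7]
width: 0.0009
gripper_force: 2.3
```

Call:
arm_command([
  [0,[1.5,0,2],[0,0,0]],
  [0,[3,0,4],[0,0,0]],
  [0,[4.5,0,6],[0,0,0]],
  [0,[5.5,0,8],[0,0,0]],
  [0,[6.5,0,10],[0,0,0]],
])

```text
clock: 4.1
ee_pos: [0.5165, 0.0769, 0.3498]
eef_rot: [[-0.999, 0.053, 0.0], [0.053, 0.999, 0.0], [-0.0, 0.0, -1.0]]
ft_force: [-2.2, 0.5, 5.4]
width: 0.0006
gripper_force: 1.8
```

Call:
arm_command([
  [0,[1,0,2],[0,0,0]],
  [0,[2,0,4],[0,0,0]],
  [0,[3,0,6],[0,0,0]],
  [0,[4,0,8],[0,0,0]],
  [0,[5,0,10],[0,0,0]],
])

```text
clock: 4.6
ee_pos: [0.5114, 0.0771, 0.3395]
eef_rot: [[-0.999, 0.053, -0.0], [0.053, 0.999, 0.0], [0.0, 0.0, -1.0]]
ft_force: [-0.4, 0.6, 2.7]
width: 0.0002
gripper_force: 1.3
```

Call:
arm_command([
  [0,[1,0,2],[0,0,0]],
  [0,[2,0,4],[0,0,0]],
  [0,[3,0,6],[0,0,0]],
  [0,[4,0,8],[0,0,0]],
  [0,[5,0,10],[0,0,0]],
])

```text
clock: 5.1
ee_pos: [0.5065, 0.0774, 0.3295]
eef_rot: [[-0.999, 0.053, 0.0], [0.053, 0.999, 0.0], [-0.0, 0.0, -1.0]]
ft_force: [0.8, 0.3, 1.3]
width: 0.0005
gripper_force: 0.8
```

Call:
arm_command([
  [0,[0.5,0,2],[0,0,0]],
  [0,[1,0,4],[0,0,0]],
  [0,[1.5,0,6],[0,0,0]],
  [0,[2,0,8],[0,0,0]],
  [0,[2.5,0,10],[0,0,0]],
])

```text
clock: 5.6
ee_pos: [0.504, 0.0775, 0.3195]
eef_rot: [[-0.999, 0.053, -0.0], [0.053, 0.999, -0.0], [0.0, -0.0, -1.0]]
ft_force: [-0.7, -0.2, 1.1]
width: 0.0005
gripper_force: 0.3
```

Call:
arm_command([
  [0,[0,0,2],[0,0,0]],
  [0,[0,0,4],[0,0,0]],
  [0,[0,0,6],[0,0,0]],
  [0,[0,0,8],[0,0,0]],
  [0,[0,0,9],[0,0,0]],
])

```text
clock: 6.1
ee_pos: [0.504, 0.0775, 0.3105]
eef_rot: [[-0.999, 0.053, -0.0], [0.053, 0.999, -0.0], [0.0, -0.0, -1.0]]
ft_force: [-1.1, -0.1, -0.2]
width: 0.0003
gripper_force: 0.0
```

```bash
cat > shelf.py <<'E'
from h import *
im,d=r.get_image('top'); c=cam('top'); P=cloud(d,c); ok=d>0
yaw=np.radians(-2.8); O=np.array([.5390,.0746]); ex=np.array([np.cos(yaw),np.sin(yaw)]); ey=np.array([-ex[1],ex[0]])
S=np.stack([(P[...,:2]-O)@ex,(P[...,:2]-O)@ey,P[...,2]],-1)*1000
m=ok&(S[...,0]<50)&(S[...,0]>-75)&(abs(S[...,1])<40)&(S[...,2]>60)&(S[...,2]<125); X=S[m]
print(len(X)); 
if len(X)>20: print(np.polyfit(X[:,0],X[:,2],1),np.median(X[:,2]),X.min(0),X.max(0))
np.savez('top2.npz',im=im,d=d); cv2.imwrite('pics/top2.png',cv2.resize(im[100:280,220:460],None,fx=3.3,fy=3.3,interpolation=cv2.INTER_CUBIC)[:,:,::-1])
E
python3 go.py; python3 shelf.py
```

```text
t 6.1 p [0.504  0.0775 0.3105] yaw y 86.97225909455113 tilt [-2.e-04 -0.e+00 -1.e+00] F [-1.06 -0.13 -0.24] w 0.0003 q [-0.51  0.15  0.3   1.89 -0.05  1.1   1.32]
0
```

Call:
arm_command([
  [0,[0,0,-45],[0,0,0]],
  [0,[0,0,-90],[0,0,0]],
  [0.5,[8,-27,-110],[0,0,0]],
  [1,[20,-70,-110],[0,0,0]],
  [1,[33,-115,-110],[0,0,0]],
])

```text
clock: 6.65
ee_pos: [0.4647, -0.0365, 0.4215]
eef_rot: [[-0.999, 0.051, 0.002], [0.051, 0.999, 0.0], [-0.002, 0.0, -1.0]]
ft_force: [0.0, -1.1, 0.3]
width: 0.0169
gripper_force: 0.0
```

Call:
arm_command([
  [1,[12,-43,0],[0,0,0]],
  [1,[24,-86,0],[0,0,0]],
  [1,[36,-128,0],[0,0,0]],
  [1,[47,-161,0],[0,0,0]],
  [1,[47,-161,0],[0,0,0]],
])

```text
clock: 7.15
ee_pos: [0.4075, -0.1983, 0.4211]
eef_rot: [[-0.998, 0.06, 0.001], [0.06, 0.998, -0.0], [-0.001, -0.0, -1.0]]
ft_force: [0.5, 0.1, 0.4]
width: 0.0565
gripper_force: 0.0
```

```bash
python3 shelf.py; python3 - <<'E'
from h import *
z=np.load('top.npz'); d=z['d']; P=cloud(d,cam('top'))[d>0]
m=(P[:,2]>.1)&(P[:,2]<.3)&(P[:,1]<-.1)&(P[:,1]>-.3); print('oven front x',[round(np.percentile(P[m&(P[:,1]<y+.05)&(P[:,1]>=y),0],1),3) for y in (-.3,-.25,-.2,-.15)])
im,d=r.get_image('wrist'); c=cam('wrist'); P=cloud(d,c); print('cam',-c[1].T@c[2]); np.savez('w1.npz',im=im,d=d,P=P)
cv2.imwrite('pics/w1.png',im[:,:,::-1])
m=(d>0)&(P[...,2]>.07)&(P[...,2]<.095)&(np.hypot(P[...,0]-.409,P[...,1]+.194)<.04); q=P[m]
if len(q)>20: print(len(q),q.min(0),q.max(0),cv2.minEnclosingCircle(q[:,:2].astype(np.float32)),np.median(q[:,2]))
E
python3 go.py .4095 -.1937 .2
```

```text
1310
[4.43132813e-03 1.06309973e+02] 105.97482435970554 [-74.90725916 -39.94727721 100.62996488] [ 49.9877354   39.96137376 117.03968915]
oven front x [np.float64(0.471), np.float64(0.467), np.float64(0.466), np.float64(0.495)]
cam [ 0.32592832 -0.1890426   0.4016636 ]
1392 [ 0.39089292 -0.20930398  0.07041221] [ 0.4291334  -0.17088739  0.08768242] ((0.41030237078666687, -0.19016078114509583), 0.019618388265371323) 0.08495920468654722
t 7.25 p [ 0.4094 -0.1943  0.4208] yaw y 86.87948131286298 tilt [ 5.e-04  5.e-04 -1.e+00] F [ 0.83  0.94 -0.7 ] w 0.0646 q [-0.27 -0.11  0.58  1.89  0.06  1.34  1.81]
shift [  0.    0.5 220.8]
```

View pics/w1.png

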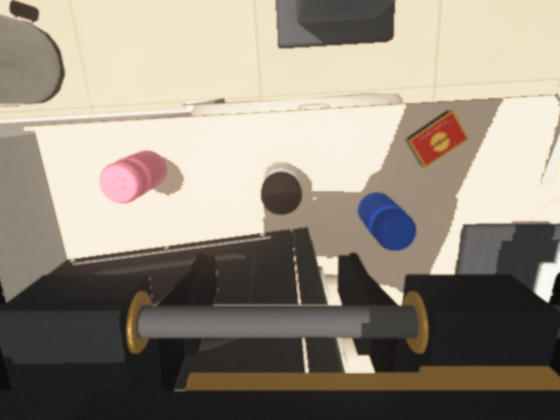

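View pics/top2.png

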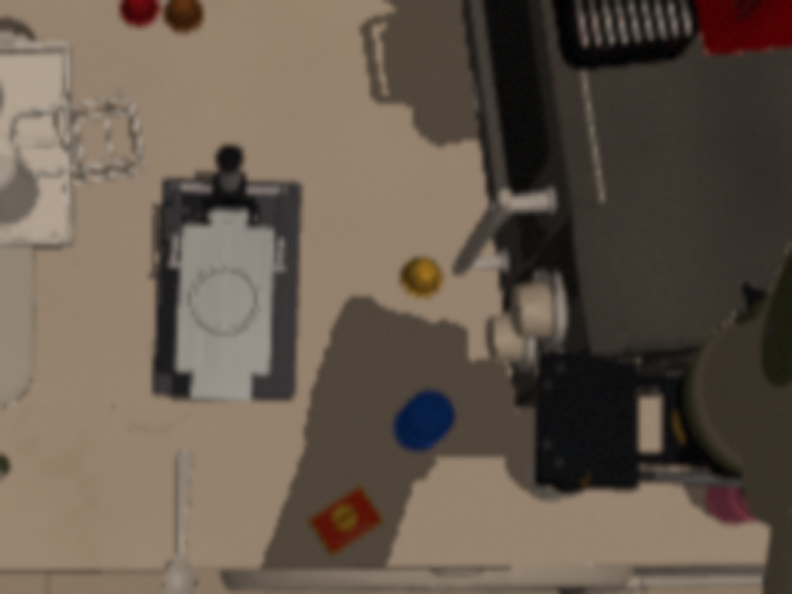

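Shelf is down: level, with its top at z≈106 mm. The wrist view shows the black-capped shaker at (281,192) between pink (130,178) and blue (390,220). Now descending on it.

Call:
arm_command([
  [1,[-0.5,2,20],[0,0,0]],
  [1,[-0.5,2,45],[0,0,0]],
  [1,[-0.5,2,70],[0,0,0]],
  [1,[-0.5,2,95],[0,0,0]],
  [1,[-0.5,2,110],[0,0,0]],
])

```text
clock: 7.75
ee_pos: [0.4104, -0.1903, 0.3089]
eef_rot: [[-0.999, 0.05, -0.002], [0.05, 0.999, 0.001], [0.002, 0.0, -1.0]]
ft_force: [-0.2, 0.1, 0.7]
width: 0.0866
gripper_force: 0.0
```

Call:
arm_command([
  [1,[0,0,18],[0,0,0]],
  [1,[0,0,36],[0,0,0]],
  [1,[0,0,54],[0,0,0]],
  [1,[0,0,72],[0,0,0]],
  [1,[0,0,90],[0,0,0]],
])

```text
clock: 8.25
ee_pos: [0.4109, -0.1905, 0.2198]
eef_rot: [[-0.999, 0.05, -0.0], [0.05, 0.999, 0.0], [0.0, 0.0, -1.0]]
ft_force: [0.0, -0.1, 0.2]
width: 0.0868
gripper_force: 0.0
```

```bash
python3 go.py .410 -.192 .218;  python3 - <<'E'
from h import *
im,d=r.get_image('wrist'); P=cloud(d,cam('wrist'))
m=(d>0)&(P[...,2]>.07)&(P[...,2]<.095)&(np.hypot(P[...,0]-.41,P[...,1]+.192)<.03); q=P[m]
if len(q)>20: print(len(q),q.min(0),q.max(0),cv2.minEnclosingCircle(q[:,:2].astype(np.float32)))
E
```

```text
t 8.25 p [ 0.4109 -0.1905  0.2198] yaw y 87.11642455977379 tilt [-1.e-04  5.e-04 -1.e+00] F [ 0.05 -0.09  0.23] w 0.0868 q [-0.23  0.17  0.6   2.12 -0.13  0.88  1.97]
shift [ 0.8 -1.6  1.8]
4449 [ 0.38818806 -0.2091284   0.07000769] [ 0.4255695  -0.17221127  0.08502574] ((0.40650004148483276, -0.19097694754600525), 0.019129211083054543)
```

Call:
arm_command([
  [1,[2,-0.5,1],[0,0,0]],
  [1,[2,-0.5,2],[0,0,0]],
  [0.3,[2,-0.5,2],[0,0,0]],
  [0.3,[2,-0.5,2],[0,0,0]],
  [0.3,[2,-0.5,2],[0,0,0]],
], force=15)

```text
clock: 8.8
ee_pos: [0.4084, -0.1923, 0.2192]
eef_rot: [[-0.999, 0.053, 0.001], [0.053, 0.999, 0.0], [-0.001, 0.0, -1.0]]
ft_force: [0.5, 0.8, -0.3]
width: 0.0707
gripper_force: 0.0
```

Call:
arm_command([
  [0.3,[0,0,0],[0,0,0]],
  [0.3,[0,0,0],[0,0,0]],
  [0.3,[0,0,0],[0,0,0]],
  [0.3,[0,0,0],[0,0,0]],
  [0.3,[0,0,0],[0,0,0]],
])

```text
clock: 9.3
ee_pos: [0.4082, -0.1923, 0.2187]
eef_rot: [[-0.999, 0.053, -0.0], [0.053, 0.999, 0.0], [0.0, 0.0, -1.0]]
ft_force: [-0.2, -0.5, 0.6]
width: 0.0407
gripper_force: 15.0
```

```bash
python3 go.py;  python3 - <<'E'
from h import *
im,d=r.get_image('wrist'); P=cloud(d,cam('wrist'))
m=(d>0)&(P[...,2]>.07)&(P[...,2]<.095)&(np.hypot(P[...,0]-.41,P[...,1]+.192)<.03); q=P[m]
if len(q)>20: print(len(q),q.min(0),q.max(0),cv2.minEnclosingCircle(q[:,:2].astype(np.float32)))
E
```

```text
t 9.3 p [ 0.4082 -0.1923  0.2187] yaw y 86.97326740384288 tilt [-0.e+00  1.e-04 -1.e+00] F [-0.23 -0.47  0.64] w 0.0407 q [-0.22  0.17  0.61  2.13 -0.13  0.88  1.98]
6174 [ 0.38936133 -0.21806512  0.07002333] [ 0.42696919 -0.16462697  0.09496903] ((0.40604379773139954, -0.19180312752723694), 0.0285008754581213)
```

Call:
arm_command([
  [0.3,[0,0,-10],[0,0,0]],
  [0.3,[0,0,-40],[0,0,0]],
  [0.3,[0,0,-80],[0,0,0]],
  [0.3,[0,0,-120],[0,0,0]],
  [0.3,[0,0,-150],[0,0,0]],
])

```text
clock: 9.85
ee_pos: [0.4079, -0.1927, 0.3718]
eef_rot: [[-0.999, 0.054, 0.002], [0.054, 0.999, -0.0], [-0.002, -0.0, -1.0]]
ft_force: [0.9, -0.3, -1.4]
width: 0.0406
gripper_force: 15.0
```

```bash
python3 go.py .538 .0746 .3687; python3 - <<'E'
from h import *
z=np.load('top2.npz'); im,d=z['im'],z['d']; c=cam('top'); P=cloud(d,c)
print('seat', ray(c,220+222/3.3,100+301/3.3,.112))
g=cv2.cvtColor(im,cv2.COLOR_RGB2GRAY)[160:225,262:312]; g=cv2.resize(g,None,fx=6,fy=6,interpolation=cv2.INTER_CUBIC)
cc=cv2.HoughCircles(g,cv2.HOUGH_GRADIENT,1,200,param1=60,param2=15,minRadius=50,maxRadius=85)
print(cc)
if cc is not None:
    u,v,rad=cc[0,0]; u0=262+(u+.5)/6-.5; v0=160+(v+.5)/6-.5
    print(u0,v0,ray(c,u0,v0,.112),'R mm',rad/6/c[0][0,0]*(1.079-.112)*1000)
m=(d>0)&(P[...,2]>.1)&(P[...,2]<.12)&(P[...,0]<.59)&(P[...,0]>.46)&(abs(P[...,1]-.075)<.06)
q=P[m]; print('plate',cv2.minAreaRect(q[:,:2].astype(np.float32)*1000)); k=q[:,2]>.1105; print(k.sum(),q[k].min(0),q[k].max(0))
k=q[:,0]<.485; print('tongue',q[k].min(0),q[k].max(0))
E
```

```text
t 9.85 p [ 0.4079 -0.1927  0.3718] yaw y 86.93057824438593 tilt [ 2.3e-03 -3.0e-04 -1.0e+00] F [ 0.87 -0.26 -1.35] w 0.0406 q [-0.28 -0.07  0.6   1.97  0.04  1.23  1.83]
shift [-115.6  273.9    3.3]
seat [0.53648867 0.07370868 0.112     ]
[[[147.5  88.5  68.8]]]
286.16666 174.33333 [0.58052688 0.07616429 0.112     ] R mm 28.186707628038885
plate ((525.62451171875, 72.39967346191406), (87.0426025390625, 128.62188720703125), 89.03938293457031)
79 [0.4681728  0.04655389 0.11054796] [0.58168147 0.09715787 0.11703969]
tongue [0.46121916 0.03961422 0.10137185] [0.48495292 0.11004361 0.11132234]
```

Call:
arm_command([
  [0.3,[0,20,-4],[0,0,0]],
  [0.3,[0,55,-4],[0,0,0]],
  [0.3,[0,95,-4],[0,0,0]],
  [0.3,[0,135,-4],[0,0,0]],
  [0.3,[-10,175,-4],[0,0,0]],
])

```text
clock: 10.35
ee_pos: [0.4266, -0.017, 0.3736]
eef_rot: [[-0.999, 0.054, 0.001], [0.054, 0.999, 0.0], [-0.001, 0.001, -1.0]]
ft_force: [2.0, 0.2, -0.5]
width: 0.0408
gripper_force: 15.0
```

Call:
arm_command([
  [0.3,[-22,24,2],[0,0,0]],
  [0.3,[-50,50,4],[0,0,0]],
  [0.3,[-78,75,6],[0,0,0]],
  [0.3,[-98,93,8],[0,0,0]],
  [0.3,[-105,99,8],[0,0,0]],
])

```text
clock: 10.85
ee_pos: [0.5386, 0.0774, 0.3646]
eef_rot: [[-0.999, 0.051, -0.0], [0.051, 0.999, -0.001], [0.0, -0.001, -1.0]]
ft_force: [-0.3, -0.4, -0.4]
width: 0.0408
gripper_force: 15.0
```

Call:
arm_command([
  [0.3,[0,0,0],[0,0,0]],
  [0.3,[0,0,0],[0,0,0]],
  [0.3,[0,0,0],[0,0,0]],
  [0.3,[0,0,0],[0,0,0]],
  [0.3,[0,0,0],[0,0,0]],
])

```text
clock: 11.35
ee_pos: [0.5372, 0.0747, 0.365]
eef_rot: [[-0.999, 0.053, 0.0], [0.053, 0.999, 0.0], [-0.0, 0.0, -1.0]]
ft_force: [0.0, -0.2, -0.5]
width: 0.0406
gripper_force: 15.0
```

```bash
python3 go.py .538 .0742 .3687; python3 - <<'E'
from h import *
im,d=r.get_image('wrist'); c=cam('wrist'); P=cloud(d,c); np.savez('w2.npz',im=im,d=d,P=P,c=np.array(c,object))
a=im.copy()
for x,y,zz,R in((.538,.0742,.1136,.027),(.538,.0742,.1056,.024)):
    pts=np.array([proj(c,(x+R*np.cos(t),y+R*np.sin(t),zz)) for t in np.linspace(0,2*np.pi,13)]).round().astype(int)
    for p in pts: cv2.circle(a,tuple(int(i) for i in p),1,(255,0,0),-1)
cv2.imwrite('pics/w2.png',a[:,:,::-1])
m=(d>0)&(P[...,2]>.1)&(P[...,2]<.13)&(P[...,0]>.45)&(P[...,0]<.62)&(abs(P[...,1]-.075)<.06); q=P[m]; print(m.sum(),np.percentile(q[:,2],[2,50,98]))
E
```

```text
t 11.35 p [0.5372 0.0747 0.365 ] yaw y 86.93880363879632 tilt [ 3.e-04  3.e-04 -1.e+00] F [ 0.01 -0.2  -0.54] w 0.0406 q [-0.51  0.17  0.32  1.75 -0.06  1.22  1.35]
shift [-0.9 -0.5 -3.7]Traceback (most recent call last):
  File "<stdin>", line 2, in <module>
ValueError: could not broadcast input array from shape (3,3) into shape (3,)
```

```bash
cat > w.py <<'E'
from h import *
import sys
im,d=r.get_image('wrist'); c=cam('wrist'); P=cloud(d,c); np.savez('w2.npz',im=im,d=d,P=P)
a=im.copy()
for x,y,zz,R in((.538,.0742,.1136,.027),(.538,.0742,.1056,.024)):
    for t in np.linspace(0,2*np.pi,17):
        p=proj(c,(x+R*np.cos(t),y+R*np.sin(t),zz)); cv2.circle(a,(int(round(p[0])),int(round(p[1]))),1,(255,0,0),-1)
cv2.imwrite(sys.argv[1],a[:,:,::-1])
E
python3 w.py pics/w2.png
```

```text
(no output)
```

View pics/w2.png

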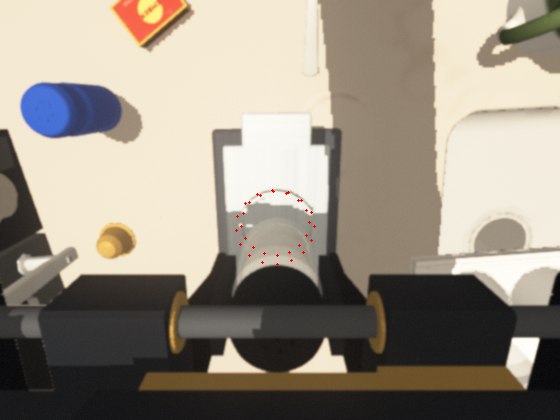

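```bash
python3 - <<'E'
from h import *
im=cv2.imread('pics/w2.png'); cv2.imwrite('pics/w2c.png',cv2.resize(im[165:285,207:347],None,fx=5,fy=5,interpolation=cv2.INTER_CUBIC))
c=cam('wrist'); K=c[0]; print(K[0,0],c[2], -c[1].T@c[2])
# shaker foot front edge predicted for foot centre under TCP, z=.365-.2187
for x in (.5352,.5372):
  print([proj(c,(x-.0205*np.cos(t),.0747+.0205*np.sin(t),.1463)).round(1) for t in (-1.2,-.6,0,.6,1.2)])
E
```

```text
358.26215342585306 [-0.10450664 -0.53191812  0.19513141] [0.45382931 0.08008201 0.3457754 ]
[array([242.2, 232.2]), array([253.7, 216.4]), array([273. , 209.5]), array([293.1, 214.4]), array([306.5, 228.9])]
[array([242.5, 235.3]), array([253.9, 219.6]), array([273.2, 212.8]), array([293.3, 217.6]), array([306.6, 232.1])]
```

View pics/w2c.png

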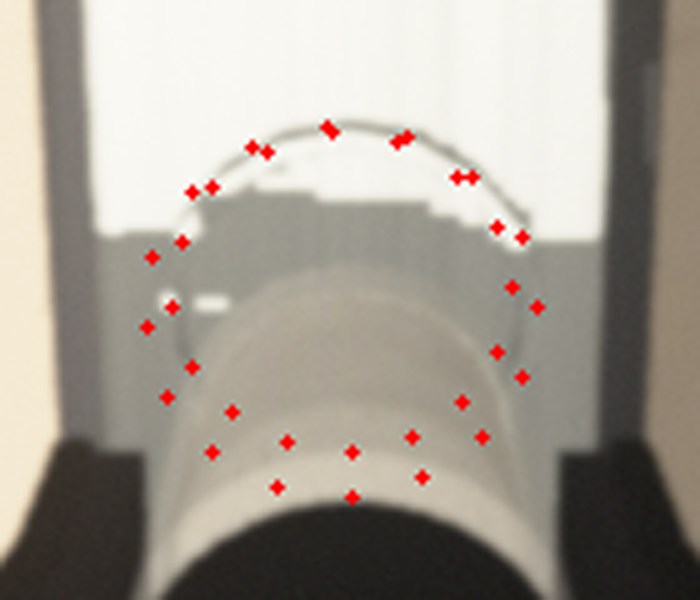

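The wrist view shows the ring arc with its top at crop (345,122), within 1 mm of prediction. The shaker foot's front edge is at crop (350,268), which puts it about 2 mm too far in +x and +y relative to the ring. I'll lower closer with part of that correction and look again.

Call:
arm_command([
  [0.3,[1,-1,5],[0,0,0]],
  [0.3,[1.5,-1.5,10],[0,0,0]],
  [0.3,[1.5,-1.5,15],[0,0,0]],
  [0.3,[1.5,-1.5,20],[0,0,0]],
  [0.3,[1.5,-1.5,24],[0,0,0]],
])

```text
clock: 11.95
ee_pos: [0.5358, 0.0738, 0.34]
eef_rot: [[-0.999, 0.053, -0.001], [0.053, 0.999, -0.0], [0.001, -0.0, -1.0]]
ft_force: [0.2, -0.4, -0.4]
width: 0.0404
gripper_force: 15.0
```

Call:
arm_command([
  [0.3,[0,0,0],[0,0,0]],
  [0.3,[0,0,0],[0,0,0]],
  [0.3,[0,0,0],[0,0,0]],
  [0.3,[0,0,0],[0,0,0]],
  [0.3,[0,0,0],[0,0,0]],
])

```text
clock: 12.45
ee_pos: [0.536, 0.0738, 0.3409]
eef_rot: [[-0.999, 0.053, 0.0], [0.053, 0.999, 0.0], [-0.0, 0.0, -1.0]]
ft_force: [-0.3, 0.8, -1.3]
width: 0.0404
gripper_force: 15.0
```

```bash
python3 go.py; python3 - <<'E'
from h import *
im,d=r.get_image('wrist'); c=cam('wrist'); P=cloud(d,c); np.savez('w3.npz',im=im,d=d,P=P)
u0,v0=217,150
print('crop origin',u0,v0,'scale 6'); a=cv2.resize(im[v0:v0+98,u0:u0+130],None,fx=6,fy=6,interpolation=cv2.INTER_CUBIC)
cv2.imwrite('pics/w3c.png',a[:,:,::-1])
p=np.array(r.read_state()['ee_pos'])
f=lambda x,y,z,R:[(proj(c,(x-R*np.cos(t),y+R*np.sin(t),z))-[u0,v0])*6 for t in (-1.2,-.6,0,.6,1.2)]
print('foot',np.round(f(p[0],p[1],p[2]-.2187,.0205)))
print('ring top outer',np.round(f(.5376,.0745,.1136,.027)))
E
```

```text
t 12.45 p [0.536  0.0738 0.3409] yaw y 86.97217576614771 tilt [ 3.e-04  2.e-04 -1.e+00] F [-0.27  0.77 -1.31] w 0.0404 q [-0.51  0.19  0.32  1.79 -0.07  1.17  1.35]
crop origin 217 150 scale 6
foot [[156. 513.]
 [225. 418.]
 [341. 378.]
 [461. 406.]
 [541. 493.]]
ring top outer [[111. 479.]
 [198. 358.]
 [345. 306.]
 [499. 343.]
 [599. 454.]]
```

View pics/w3c.png

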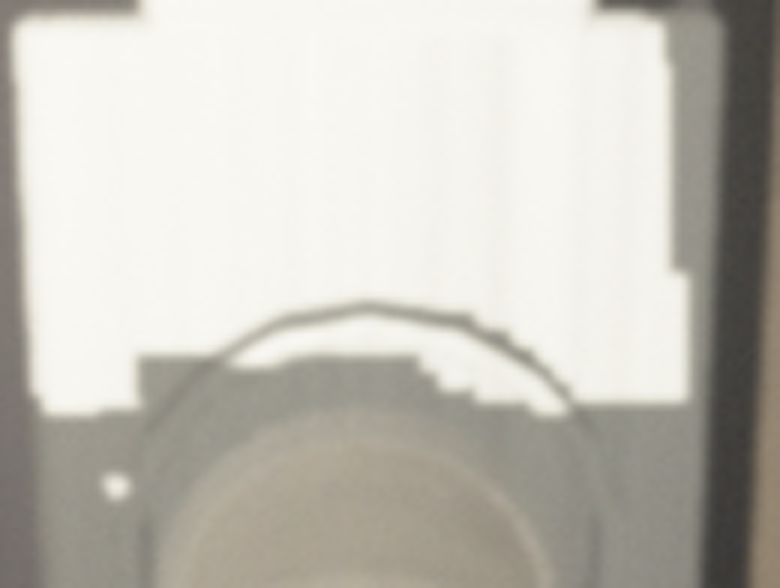

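```bash
python3 - <<'E'
from h import *
z=np.load('w3.npz'); im=z['im']; g=cv2.GaussianBlur(im,(0,0),.6).astype(int)
for v in (232,236,240,244,248): print(v,'g',list(zip(range(234,322,1),g[v,234:322,1]))[0:0], ' '.join(f"{a}" for a in g[v,232:324,2]))
print('col277 from 195',' '.join(f"{a[0]},{a[2]}" for a in g[195:260,277]))
E
```

```text
232 g [] 141 145 161 183 192 182 162 146 140 138 138 139 141 141 142 143 146 150 153 155 156 157 157 157 155 154 153 152 151 152 150 149 149 149 148 148 148 149 148 147 147 147 146 145 145 146 145 146 144 144 143 142 141 141 143 141 142 143 143 142 140 138 137 137 138 140 144 147 146 142 140 139 138 138 137 137 137 137 136 135 134 133 133 133 134 134 133 131 131 133 135 135
236 g [] 137 138 138 137 136 137 137 135 133 131 134 138 142 145 149 151 153 154 156 156 154 152 151 151 151 151 150 150 150 151 150 149 147 147 146 146 146 146 147 147 148 148 148 147 145 145 146 145 146 145 144 144 143 143 143 142 141 140 138 138 137 137 136 133 133 134 133 133 135 138 142 145 145 140 137 136 135 135 134 133 131 132 130 127 127 131 135 136 135 134 135 135
240 g [] 137 137 137 135 135 137 137 133 128 126 131 139 146 150 152 155 156 157 153 151 151 151 151 151 150 149 148 149 149 148 148 147 146 146 146 146 147 147 147 147 147 147 147 147 147 145 145 147 146 145 144 142 142 143 143 143 141 141 140 140 139 139 138 136 134 133 132 131 130 130 131 137 144 148 146 140 137 136 133 133 133 133 129 125 1
[... 620 characters left out ...]
 152 152 152 151 150 150 148 146 145 143 141 139 139 137 136 135 135 135 135 134 132 131 131 136 143 145 140 135 132 128 124 119 118 122 129 133 134 133 132 132 133
col277 from 195 246,239 246,238 246,237 242,232 228,216 200,186 185,171 204,191 231,222 243,236 244,237 242,234 238,229 224,211 192,178 165,152 157,145 155,143 154,142 155,143 155,143 157,143 160,146 165,149 167,150 168,151 169,152 171,153 174,152 173,150 172,147 171,147 171,147 170,147 170,146 169,147 168,146 168,146 168,146 169,146 170,146 169,145 169,145 170,146 169,146 169,145 168,145 168,145 168,145 169,146 173,148 178,153 180,155 181,157 182,157 181,156 180,155 180,155 182,156 187,161 195,169 202,175 205,178 206,180 206,180
```

```bash
python3 - <<'E'
from h import *
from scipy.optimize import least_squares
c=cam('wrist')
def fit(px,z):
    Q=np.array([ray(c,u,v,z)[:2] for u,v in px])
    s=least_squares(lambda k:np.hypot(Q[:,0]-k[0],Q[:,1]-k[1])-k[2],[.538,.075,.024],loss='soft_l1',f_scale=.0005)
    return (s.x*1000).round(2),(s.fun*1000).round(1)
ring=[(278.2,201),(263.7,204.2),(252.8,212.5),(243.7,220),(241.2,236),(240.7,240),(240.6,244),(295.3,203.7),(312,215.8),(316,240),(315.4,244)]
print('ring',fit(ring,.1136),fit(ring,.1056))
foot=[(277,217.5),(247.5,232),(243.5,236),(300,232),(304.5,236),(306.5,240)]
print('foot',fit(foot,.122))
E
```

```text
ring (array([534.29,  75.73,  23.67]), array([-0.1, -0.3, -1. ,  0.6, -0.4,  0.1,  0.5,  0.4,  1.1, -0.3, -0.2])) (array([537.44,  75.61,  24.58]), array([-0.1, -0.3, -1.1,  0.7, -0.4,  0.1,  0.6,  0.4,  1.2, -0.3, -0.2]))
foot (array([538.53,  72.83,  19.96]), array([ 0.3, -0.5,  0.3, -1. ,  0. ,  0.3]))
```

Call:
arm_command([
  [0.3,[0.5,1,0.5],[0,0,0]],
  [0.3,[1.1,2.1,1.5],[0,0,0]],
  [0.3,[1.1,2.1,2.5],[0,0,0]],
  [0.3,[1.1,2.1,3.5],[0,0,0]],
  [0.3,[1.1,2.1,4.5],[0,0,0]],
])

```text
clock: 13.0
ee_pos: [0.5349, 0.076, 0.3361]
eef_rot: [[-0.999, 0.053, -0.0], [0.053, 0.999, 0.0], [0.0, 0.0, -1.0]]
ft_force: [0.3, 0.8, -2.0]
width: 0.0406
gripper_force: 15.0
```

Call:
arm_command([
  [0.3,[0,0,0.5],[0,0,0]],
  [0.3,[0,0,1],[0,0,0]],
  [0.3,[0,0,1.5],[0,0,0]],
  [0.3,[0,0,2],[0,0,0]],
  [0.3,[0,0,2.5],[0,0,0]],
])

```text
clock: 13.5
ee_pos: [0.5349, 0.076, 0.3337]
eef_rot: [[-0.999, 0.053, 0.0], [0.053, 0.999, 0.0], [-0.0, 0.0, -1.0]]
ft_force: [0.1, 0.0, -0.6]
width: 0.0406
gripper_force: 15.0
```

Call:
arm_command([
  [0.3,[0,0,0.5],[0,0,0]],
  [0.3,[0,0,1],[0,0,0]],
  [0.3,[0,0,1.5],[0,0,0]],
  [0.3,[0,0,2],[0,0,0]],
  [0.3,[0,0,2.5],[0,0,0]],
])

```text
clock: 14.0
ee_pos: [0.5349, 0.076, 0.3312]
eef_rot: [[-0.999, 0.053, 0.0], [0.053, 0.999, 0.0], [-0.0, 0.0, -1.0]]
ft_force: [0.3, -0.6, -0.7]
width: 0.0405
gripper_force: 15.0
```

Call:
arm_command([
  [0.3,[0,0,0.4],[0,0,0]],
  [0.3,[0,0,0.8],[0,0,0]],
  [0.3,[0,0,1.2],[0,0,0]],
  [0.3,[0,0,1.6],[0,0,0]],
  [0.3,[0,0,2],[0,0,0]],
])

```text
clock: 14.5
ee_pos: [0.5349, 0.076, 0.3292]
eef_rot: [[-0.999, 0.053, 0.0], [0.053, 0.999, 0.0], [-0.0, 0.0, -1.0]]
ft_force: [-0.2, 0.8, -0.2]
width: 0.0409
gripper_force: 15.0
```

Call:
arm_command([
  [0.3,[0,0,0.4],[0,0,0]],
  [0.3,[0,0,0.8],[0,0,0]],
  [0.3,[0,0,1.2],[0,0,0]],
  [0.3,[0,0,1.6],[0,0,0]],
  [0.3,[0,0,2],[0,0,0]],
])

```text
clock: 15.0
ee_pos: [0.5349, 0.076, 0.3272]
eef_rot: [[-0.999, 0.053, 0.0], [0.053, 0.999, 0.0], [-0.0, 0.0, -1.0]]
ft_force: [-0.7, -0.2, 0.0]
width: 0.0406
gripper_force: 15.0
```

Call:
arm_command([
  [0.3,[0,0,0.3],[0,0,0]],
  [0.3,[0,0,0.6],[0,0,0]],
  [0.3,[0,0,0.9],[0,0,0]],
  [0.3,[0,0,1.2],[0,0,0]],
  [0.3,[0,0,1.5],[0,0,0]],
])

```text
clock: 15.5
ee_pos: [0.5349, 0.0759, 0.3257]
eef_rot: [[-0.999, 0.053, 0.0], [0.053, 0.999, 0.0], [-0.0, 0.0, -1.0]]
ft_force: [0.0, 0.7, 0.1]
width: 0.0408
gripper_force: 15.0
```

Call:
arm_command([
  [0.3,[0,0,0.2],[0,0,0]],
  [0.3,[0,0,0.4],[0,0,0]],
  [0.3,[0,0,0.6],[0,0,0]],
  [0.3,[0,0,0.8],[0,0,0]],
  [0.3,[0,0,1.0],[0,0,0]],
])

```text
clock: 16.0
ee_pos: [0.5349, 0.076, 0.3247]
eef_rot: [[-0.999, 0.053, 0.0], [0.053, 0.999, 0.0], [-0.0, 0.0, -1.0]]
ft_force: [0.1, 0.5, -1.6]
width: 0.041
gripper_force: 15.0
```

Call:
arm_command([
  [0.3,[0,0,0.2],[0,0,0]],
  [0.3,[0,0,0.4],[0,0,0]],
  [0.3,[0,0,0.6],[0,0,0]],
  [0.3,[0,0,0.8],[0,0,0]],
  [0.3,[0,0,0.8],[0,0,0]],
])

```text
clock: 16.5
ee_pos: [0.5349, 0.076, 0.3239]
eef_rot: [[-0.999, 0.053, -0.0], [0.053, 0.999, 0.0], [0.0, 0.0, -1.0]]
ft_force: [0.1, -0.3, -0.7]
width: 0.0412
gripper_force: 15.0
```

Call:
arm_command([
  [0.3,[0,0,0.2],[0,0,0]],
  [0.3,[0,0,0.4],[0,0,0]],
  [0.3,[0,0,0.6],[0,0,0]],
  [0.3,[0,0,0.8],[0,0,0]],
  [0.3,[0,0,0.8],[0,0,0]],
])

```text
clock: 17.0
ee_pos: [0.535, 0.076, 0.3237]
eef_rot: [[-0.999, 0.053, 0.0], [0.053, 0.999, 0.0], [-0.0, 0.0, -1.0]]
ft_force: [-2.5, 0.2, 6.0]
width: 0.041
gripper_force: 15.0
```

Contact is 6 N at foot z≈105 mm, which is the ring floor (the rim would be 113 mm). Easing off and releasing.

Call:
arm_command([
  [0.3,[0,0,-0.2],[0,0,0]],
  [0.3,[0,0,-0.4],[0,0,0]],
  [0.3,[0,0,-0.4],[0,0,0]],
  [0.52,[0,0,-0.4],[0,0,0]],
  [0.6,[0,0,-0.4],[0,0,0]],
], force=5)

```text
clock: 17.5
ee_pos: [0.5349, 0.076, 0.3232]
eef_rot: [[-0.999, 0.053, -0.0], [0.053, 0.999, -0.0], [0.0, -0.0, -1.0]]
ft_force: [-0.2, 0.4, -0.5]
width: 0.0474
gripper_force: 0.0
```

Call:
arm_command([
  [0.7,[0,0,-0.4],[0,0,0]],
  [0.8,[0,0,-0.4],[0,0,0]],
  [0.9,[0,0,-0.4],[0,0,0]],
  [0.9,[0,0,-0.4],[0,0,0]],
  [0.9,[0,0,-0.4],[0,0,0]],
])

```text
clock: 18.0
ee_pos: [0.5349, 0.076, 0.3239]
eef_rot: [[-0.999, 0.053, -0.0], [0.053, 0.999, 0.0], [0.0, 0.0, -1.0]]
ft_force: [-0.5, 0.2, 0.2]
width: 0.0768
gripper_force: 0.0
```

```bash
python3 go.py;  python3 - <<'E'
from h import *
im,d=r.get_image('wrist'); P=cloud(d,cam('wrist')); k=P[(d>0)&(P[...,2]>.175)&(P[...,2]<.2)&(np.hypot(P[...,0]-.537,P[...,1]-.075)<.03)]
print(len(k),k.min(0),k.max(0),np.median(k,0))
E
```

```text
t 18.0 p [0.5349 0.076  0.3239] yaw y 86.97628313667983 tilt [-0.e+00  1.e-04 -1.e+00] F [-0.46  0.17  0.16] w 0.0768 q [-0.51  0.21  0.32  1.81 -0.07  1.14  1.35]
4687 [0.51611735 0.05797552 0.175015  ] [0.55349188 0.09536551 0.19219155] [0.53649954 0.07677413 0.1897245 ]
```

Released; the cap top sits level at ≈190 mm. Retreating straight up and then back.

Call:
arm_command([
  [0.95,[0,0,-10],[0,0,0]],
  [0.95,[0,0,-35],[0,0,0]],
  [0.95,[0,0,-65],[0,0,0]],
  [0.95,[0,0,-95],[0,0,0]],
  [0.95,[0,0,-120],[0,0,0]],
])

```text
clock: 18.55
ee_pos: [0.5348, 0.0758, 0.4465]
eef_rot: [[-0.999, 0.053, 0.002], [0.053, 0.999, 0.001], [-0.002, 0.001, -1.0]]
ft_force: [0.8, 0.6, 0.4]
width: 0.0826
gripper_force: 0.0
```

Call:
arm_command([
  [0.95,[10,30,0],[0,0,0]],
  [0.95,[20,70,0],[0,0,0]],
  [0.95,[30,110,0],[0,0,0]],
  [0.95,[40,150,0],[0,0,0]],
  [0.95,[45,170,0],[0,0,0]],
])

```text
clock: 19.05
ee_pos: [0.4974, 0.2519, 0.4447]
eef_rot: [[-0.999, 0.049, -0.0], [0.049, 0.999, 0.001], [0.0, 0.001, -1.0]]
ft_force: [0.4, 0.7, -0.1]
width: 0.0825
gripper_force: 0.0
```

Call:
arm_command([
  [0.95,[0,0,0],[0,0,0]],
  [0.95,[0,0,0],[0,0,0]],
  [0.95,[0,0,0],[0,0,0]],
  [0.95,[0,0,0],[0,0,0]],
  [0.95,[0,0,0],[0,0,0]],
])

```text
clock: 19.55
ee_pos: [0.4992, 0.2472, 0.4442]
eef_rot: [[-0.999, 0.054, 0.0], [0.054, 0.999, 0.0], [-0.0, 0.0, -1.0]]
ft_force: [-0.7, 0.2, 0.2]
width: 0.0826
gripper_force: 0.0
```

```bash
python3 go.py;  python3 - <<'E'
from h import *
im,d=r.get_image('top'); c=cam('top'); P=cloud(d,c)
q=P[(d>0)&(np.hypot(P[...,0]-.537,P[...,1]-.075)<.04)]; k=q[q[:,2]>.18]
print(len(k),k.min(0),k.max(0)); A=np.c_[k[:,:2],np.ones(len(k))]; print('tilt',np.linalg.lstsq(A,k[:,2],rcond=None)[0],cv2.minEnclosingCircle(k[:,:2].astype(np.float32)))
s=P[(d>0)&(P[...,0]<.51)&(P[...,0]>.47)&(abs(P[...,1]-.075)<.03)]; print('shelf z',np.median(s[:,2]))
cv2.imwrite('pics/top3.png',cv2.resize(im[100:280,160:400],None,fx=3.3,fy=3.3,interpolation=cv2.INTER_CUBIC)[:,:,::-1])
E
```

```text
t 19.55 p [0.4992 0.2472 0.4442] yaw y 86.89104771278252 tilt [ 3.e-04  1.e-04 -1.e+00] F [-0.72  0.17  0.18] w 0.0826 q [-0.71  0.16  0.19  1.6  -0.03  1.39  1.  ]
214 [0.51710668 0.05496079 0.180364  ] [0.55280523 0.09242604 0.19392564]
tilt [ 0.07173757 -0.00204273  0.15093543] ((0.5357537865638733, 0.07381663471460342), 0.0193803608417511)
shelf z 0.10548948615916384
```

View pics/top3.png

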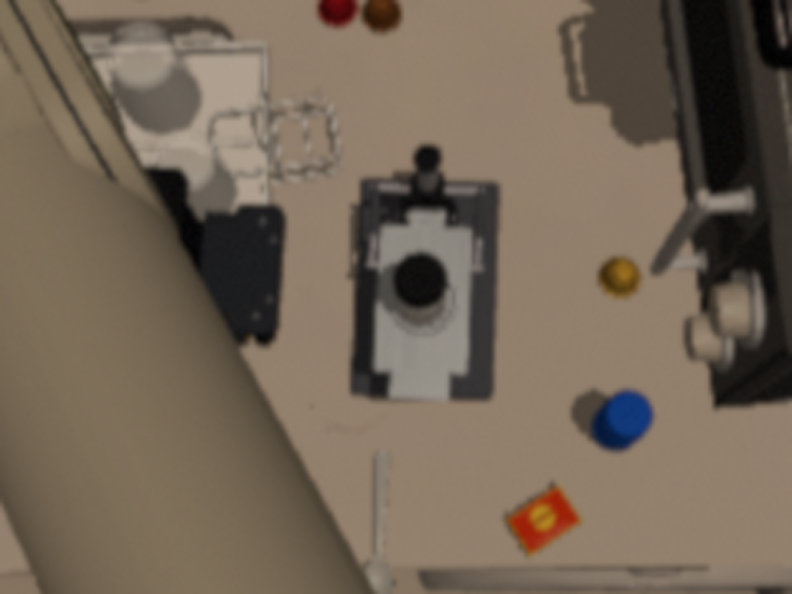

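```bash
python3 - <<'E'
from h import *
c=cam('top'); im,d=r.get_image('top')
def tilt(P,x,y):
    q=P[np.hypot(P[...,0]-x,P[...,1]-y)<.0165]; q=q[q[:,2]>.06]; q=q[abs(q[:,2]-np.median(q[:,2]))<.006]
    A=np.c_[q[:,:2],np.ones(len(q))]; return len(q),np.linalg.lstsq(A,q[:,2],rcond=None)[0][:2],np.median(q[:,2])
print('now',tilt(cloud(d,c),.5358,.0738)); print('before',tilt(cloud(np.load('top.npz')['d'],c),.4095,-.1937))
E
```

```text
now (152, array([0.00719586, 0.01515417]), np.float64(0.1902321794818954))
before (130, array([ 0.0144337 , -0.00527836]), np.float64(0.08516959156278146))
```

The shaker is upright in the ring, the shelf is down, and the nearby things shown in the view are where they were. Handing in.

```bash
python3 -c "
from cell import r
print(r.sign_off())"
```

```text
the job is handed in; nothing more can be done
None
```

I tipped the shelf down to its lower stop, stood the salt shaker upright in its ring and let go, and handed the job in at about 20 s; the hand-in returned no verdict.

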